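# Open the vent of the solvent tank

### The job

Get the red solvent tank ready to pour: flip the hinged aluminium tab right over to the far side so that it lies open, then unscrew the yellow vent cap beneath it (anticlockwise from above) as far as it goes, a half turn from tight. Leave the cap on the tank, the tab open, and do not disturb the grip, the ferrule and the weight lying around the tank.

Things in the scene. Friction and masses are not known exactly. Their poses are not given: they have to be found in the camera images.
- tank: Red steel solvent tank fixed to the bench; top face 90 mm above the bench. Origin on the bench right below the vent cap's axis; it reaches x -110 to +130 mm, y +-85 mm (own axes). Its x points from the tap side (facing the robot, roughly) to the tab's hinge; z up. Two hinge cheeks with a pin stand on its top at x = 75, y = +-46 mm, up to 160 mm above the bench.
- tab_hinge (a point): Point on the tab's hinge axis, midway along the pin: 75 mm along the tank's x from the cap's axis, 152 mm above the bench. The hinge axis runs along the tank's y.
- tab_bar (a point): Centre of the black round cross bar at the tab's free end: 18 mm thick, 40 mm long along the tank's y, 160 mm from the hinge axis. Shut, it is at tank x = -85 mm, 152 mm above the bench, with 53 mm free below it. Pinch it from above by its two ends (40 mm apart); the tab can then pivot between the fingers. A 26 mm wide tongue joins it to the plate.
- tab (a joint): Tab angle: 0 shut (level over the cap, hiding it), 1.57 upright, 3.25 open at its stop on the hinge's far side. The bar goes up and over towards the tank's +x in a circle of 160 mm about the hinge. Aluminium, 5 mm thick, 74 mm wide, about 120 g, hinge nearly free: let go, it drops shut below about 1.3 and falls gently open (in about 1 s) above about 1.8.
- cap_wing (a point): Centre of the wing of the yellow vent cap: 60 mm long, 14 mm thick, 32 mm high, on a 60 mm disc. Screwed down, the disc's top is 116 mm and the wing's top 148 mm above the bench (centre 132). Grip it from above. The point's x axis runs along the wing: its yaw is the tank's yaw plus the cap's angle. With the tab open, nothing fixed stands higher than the disc within 60 mm of its axis.
- cap (a joint): Cap angle: 0 screwed tight (wing along the tank's x), growing anticlockwise from above to a firm stop at 3.14. Starts anywhere from 0 to 0.4. Turns stiffly (about 0.12 N m), stays where it is left, rises 2.5 mm per radian (8 mm in all), and stays captive on the tank.
- grip_mid (a point): Centre of the lime rubber golf grip, 200 mm long, about 30 mm thick, loose on the bench beside the tank (lies along its own x). A bystander.
- ferrule_mid (a point): Centre of the black plastic ferrule, 24 mm in diameter and 60 mm tall, standing loose on the bench. A bystander.
- weight_mid (a point): Centre of the zinc shaft tip weight, 78 mm long and 28 mm thick, lying loose on the bench. A bystander.

How it is judged:
On the way, in this order (a step that is already met when the one before it is completed fails the run):
1. the tab is flipped over past upright and lies open, the cap not yet unscrewed (value of joint tab above 2.6 rad and value of joint cap below 1 rad), for 0.2 s.
2. the cap is unscrewed to its stop (value of joint cap above 2.75 rad), for 0.2 s.
At the end, for the whole second after the job is handed in: The tab lies open (its angle above 2.6 of 3.25 rad) and the cap is unscrewed (its angle above 2.75 of 3.14 rad), both at rest, and the grip, ferrule and weight are within 30 mm of where they started (value of joint tab above 2.6 rad and value of joint cap above 2.75 rad and velocity of joint cap below 0.1 rad/s and velocity of joint tab below 0.2 rad/s and distance of each of grip_mid, ferrule_mid, weight_mid from where it was at the start of the episode below 0.03 m); the robot touches nothing.
It fails at once if the grip, the ferrule or the weight is moved more than 30 mm (distance of any of grip_mid, ferrule_mid, weight_mid from where it was at the start of the episode above 0.03 m).
It also fails if it takes over 72 s, if anything falls off the work surface, if the arm or the gripper's body presses on something with over 40 N, if the wrist force passes 120 N, or if a joint passes its speed limit or range.

### The arm

A 7-joint arm with a two-finger parallel gripper is mounted at the origin on the work surface. World frame = base frame: x ahead of the robot, y to its left, z up, the work surface at z = 0. Lengths are in m, angles in rad, forces in N, time in s.
With the tool pointing down it reaches from about 0.4 to 0.875 m from the base axis. Payload 6.5 kg.
Tool frame: the origin (TCP) lies on the front face of the gripper's body, between the roots of the fingers; the fingertips stand 64 mm ahead of it and the grasp point (between the pads) lies 45 mm ahead of it; z points along the fingers, y is the direction in which the jaws open and shut (so a half turn about z gives the same grasp; the last joint's range is limited). The gripper opens to 88 mm and grips with 3 to 60 N. Pads are 18 mm wide; open, the fingers measure 123 mm over their backs; the gripper's body (75 mm by 187 mm) begins 45 mm behind the grasp point.
Start: joints at [-1.194, 0.536, -0.004, 1.538, 0.003, 1.067, -0.071], TCP at [0.278, 0.587, 0.303] pointing down, gripper open.
Joint ranges: [-2.7, 2.7], [-0.37, 2.16], [-1.27, 1.26], [0.24, 2.4], [-1.31, 4.45], [0.19, 1.91], [-2.76, 2.76]. Speed limits (rad/s): [2.39, 2.39, 3.14, 3.14, 3.14, 3.14, 3.14].

### API

Orientations are given as a unit quaternion [x, y, z, w].
In Python, from rig import r, eyes gives the robot as it stands.
- The arm moves only by the tool step_arm, never from a script. Its argument "motion" is a list of rows, each a list of 7 numbers: the finger opening in m, from 0 to 0.0881, then the shift along the tool's x, y, z in m, then the turn, a rotation vector about the tool's x, y, z in degrees. In form: [[jaw, dx, dy, dz, ax, ay, az], ...]. A call has exactly 5 rows; each row shifts and turns the commanded pose from where the row before left it, along the tool's axes as they then stand; what a row does not reach is not made up. A row lasts 1/12 s, in which the tool goes at most 41.7 mm and 7.16 degrees, less where a joint would pass 70% of its speed; a pose out of reach is approached as far as the arm can. A call with a gripper value outside its range is refused whole. The fingers move at their own pace and stop on an object; "squeeze" is the grip in N (left out, the last holds). Time passes only in rows, so rows that do not move let the fingers close, or fill a call up. It gives the time, the measured TCP pose, the force and the opening at its end, in the units of the state.
- r.read_state(): the state, without advancing time (a new reading comes with each control period).
- eyes.grab_frame(name): name is "scene" or "top" or "wrist"; returns (picture, depth): 480x640x3 uint8, red, green, blue; 480x640 float32, m along the optical axis (not along the pixel's ray), 0 where there is no reading.
- eyes.camera_info(name): a dict with "vfov" (degrees; the focal length in pixels is half the picture's height over the tangent of half this angle, whatever the lens; pixels are square), "cx", "cy" (the principal point, pixels), "rvec" (rotation vector, rad) and "tvec" (3), from world to camera coordinates, as OpenCV has them. Camera axes: x right, y down, z forward; pixel columns grow to the right and rows downward; lengths in m; the calibration is good to about 2 mm. A picture is of the moment at which its call begins: read the wrist's pose just before it. camera_info takes no time and is no camera call; for the wrist camera it gives the pose at the moment of the call.
- r.finish_job(): hands the job in, once; it reports no verdict.
The state is a dict: "time": time; "joints": joint angles; "qd": joint speeds; "joint_torque": joint torques, N m; "position": TCP position; "eef_rot": TCP orientation; "force": force on the tool from outside, world axes, zero at the start; "torque": the same for the moment, N m; "gripper_width": finger opening in m.
Only numpy, scipy, OpenCV 4.12 (cv2) and the standard library are available. Lean on these libraries where they do the work, as an engineer would, in place of code of your own. Each camera call takes 0.05 s, during which the arm holds its last target. There are 200 camera calls.

## Working session

There is one attempt and no reset: what is moved stays moved. The work goes in short steps, Python scripts to look and compute and a tool call to move; the robot and the scene stay as the last step left them, time stands still between calls to the robot, and variables do not carry over. Pictures are saved under pics/ and viewed, about 8 in all and at most 12, crops included, and the job is handed in when it is done.

Besides the shell and the picture viewer there is one more tool, called after "Emit:" by a JSON object that holds its "method" and its "body", one argument or row to a line. step_arm: Moves the arm, as the interface text tells. Its arguments: {"type":"object","properties":{"motion":{"type":"array"},"squeeze":{"type":"number"}},"required":["motion"]}

```bash
mkdir -p pics; ls; cat > h.py <<'E'
import numpy as np, cv2
from scipy.spatial.transform import Rotation as R
from rig import r, eyes
def cam(n):
    c=eyes.camera_info(n); f=240/np.tan(np.radians(c['vfov'])/2)
    K=np.array([[f,0,c['cx']],[0,f,c['cy']],[0,0,1]]); Rm=cv2.Rodrigues(np.array(c['rvec'],float))[0]
    return K,Rm,np.array(c['tvec'],float).ravel(),c
def points(n,depth,cm=None):
    K,Rm,t,_=cm or cam(n)
    v,u=np.mgrid[:480,:640]; X=np.stack([(u-K[0,2])/K[0,0]*depth,(v-K[1,2])/K[1,1]*depth,depth],-1)
    return (X-t)@Rm
def plane(n,u,v,z,cm=None):
    K,Rm,t,_=cm or cam(n); C=-Rm.T@t
    d=Rm.T@np.array([(u-K[0,2])/K[0,0],(v-K[1,2])/K[1,1],1]); return C+d*(z-C[2])/d[2]
def save(n,im): cv2.imwrite('pics/'+n+'.png',im[...,::-1])
E
python3 - <<'E'
from h import *
s=r.read_state(); print(s)
for n in('scene','top'):
    c=cam(n); print(n,c[3])
    im,d=eyes.grab_frame(n); save(n+'0',im); np.savez('pics/'+n+'0.npz',im=im,d=d)
a=cv2.imread('pics/scene0.png');b=cv2.imread('pics/top0.png')
E
```

```text
pics
{'time': 0.0, 'joints': array([-1.19423099,  0.53716668, -0.00443361,  1.53886993,  0.00257292,
        1.06733226, -0.07120386]), 'qd': array([ 0.00103183,  0.00012344, -0.00055374,  0.00091527, -0.00091602,
        0.00010499,  0.00117632]), 'joint_torque': array([-1.10279052e-05, -5.70981646e+01,  9.90804210e-01, -2.51600754e+01,
       -5.62495168e-02,  1.79183768e-02,  1.58815592e-04]), 'position': array([0.27827039, 0.58685094, 0.30183996]), 'eef_rot': array([ 2.19553949e-01,  9.75599959e-01, -8.73983264e-04, -1.40939620e-04]), 'force': array([ 0.26452833,  0.41745263, -0.77755667]), 'torque': array([ 0.00400779,  0.00388931, -0.02370517]), 'gripper_width': 0.08774281674232706}
scene {'vfov': 53.528059392049414, 'cx': 318.60979649051916, 'cy': 235.3640719106566, 'rvec': array([ 2.20553671,  0.84945145, -0.36036256]), 'tvec': array([-0.43528137, -0.16664726,  1.1627089 ])}
top {'vfov': 52.265585720503324, 'cx': 321.9032975093692, 'cy': 243.05162702917102, 'rvec': array([ 2.07328189, -2.13203265,  0.13185071]), 'tvec': array([0.07549822, 0.5551585 , 0.72196231])}
```

View pics/scene0.png

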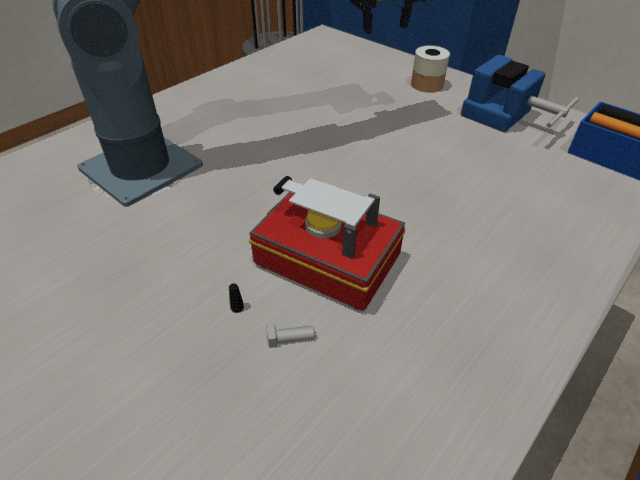

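View pics/top0.png

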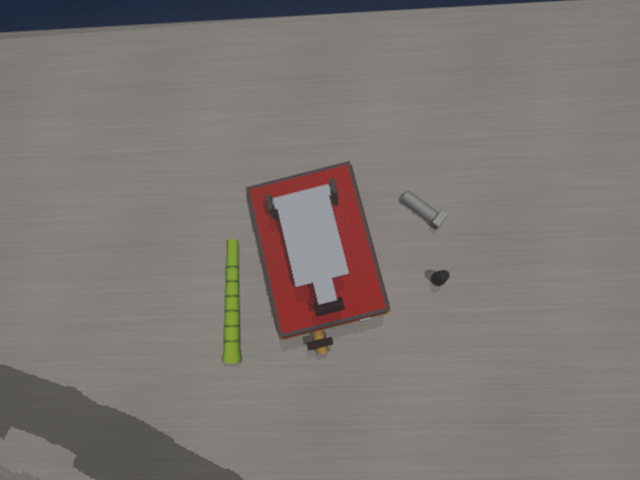

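Scene view: the tank is at about (328,245), its tab shut with the bar near (284,185), and the ferrule (236,298) and weight (290,334) lie on the camera side. Top view: the bar is at (328,307), hinge cheeks at (270,207) and (333,192), the grip at (232,300), the weight at (424,209) and the ferrule at (438,278).

```bash
python3 - <<'E'
from h import *
z=np.load('pics/top0.npz'); d=z['d']; im=z['im']; P=points('top',d)
m=(d>0)&(P[...,2]>0.083)&(P[...,2]<0.097); ys,xs=np.where(m)
m2=(d>0)&(P[...,2]>0.083); 
lab=cv2.connectedComponentsWithStats(m2.astype(np.uint8))
k=lab[1][245,310]; print('comp',lab[2][k])
m2=lab[1]==k
# top-face rectangle from points at z~0.09
Q=P[m&m2][:,:2].astype(np.float32); rc=cv2.minAreaRect(Q); print('top rect',rc, 'z',np.median(P[m&m2][:,2]))
# plate/bar at z~0.152
T=m2&(P[...,2]>0.14)&(P[...,2]<0.17); 
hsv=cv2.cvtColor(im,cv2.COLOR_RGB2HSV)
pl=T&(hsv[...,2]>120); print('plate',cv2.minAreaRect(P[pl][:,:2].astype(np.float32)),np.median(P[pl][:,2]))
bb=T&(hsv[...,2]<70); l=cv2.connectedComponentsWithStats(bb.astype(np.uint8))
for i in range(1,l[0]):
    if l[2][i,4]>20:
        q=P[l[1]==i]; print('dark',l[2][i],l[3][i],q.mean(0),q[:,2].max(),cv2.minAreaRect(q[:,:2].astype(np.float32)))
for n,(u,v) in dict(grip=(232,300),ferr=(438,278),wt=(424,209),tap=(320,342)).items(): print(n,P[v,u])
E
```

```text
comp [  245   161   145   178 17319]
top rect ((0.5438981652259827, 0.06882648169994354), (0.2386799305677414, 0.1694178581237793), 12.555055618286133) z 0.09083667910668176
plate ((0.5353764891624451, 0.06576520949602127), (0.15815648436546326, 0.08072002977132797), 12.685986518859863) 0.15862441447062606
dark [331 190   6   7  27] [333.62962963 193.7037037 ] [0.6080331  0.03670883 0.15283595] 0.16123414695818095 ((0.6084604263305664, 0.03746557608246803), (0.007724653463810682, 0.0038688129279762506), 63.74000930786133)
dark [269 205   6   9  29] [271.82758621 209.4137931 ] [0.58927985 0.1239663  0.15060189] 0.15970272726346246 ((0.5907876491546631, 0.12346071749925613), (0.0040934826247394085, 0.010040945373475552), 68.09722900390625)
dark [314 297  30  19 308] [328.56168831 307.08441558] [0.45096943 0.04749788 0.15926368] 0.16307873516841973 ((0.4523014426231384, 0.04778444394469261), (0.016674049198627472, 0.037846919149160385), 12.474837303161621)
grip [0.47283561 0.20876505 0.0273915 ]
ferr [ 0.49610276 -0.11730159  0.05492264]
wt [ 0.61382482 -0.10789974  0.02191221]
tap [0.40381858 0.06609121 0.05659588]
```

Emit:
{"method": "step_arm", "body": {
  "motion": [
    [0.088,-0.026,-0.0275,0,0,0,0],
    [0.088,-0.026,-0.0275,0,0,0,0],
    [0.088,-0.026,-0.0275,0,0,0,0],
    [0.088,-0.026,-0.0275,0,0,0,0],
    [0.088,-0.026,-0.0275,0,0,0,0]
  ],
  "squeeze": 20
}}

```text
time: 0.52
position: [0.3372, 0.4054, 0.3024]
eef_rot: [0.219, 0.976, -0.0, -0.0]
force: [0.6, 0.1, 0.6]
gripper_width: 0.088
```

Emit:
{"method": "step_arm", "body": {
  "motion": [
    [0.088,-0.026,-0.0275,0,0,0,0],
    [0.088,-0.026,-0.0275,0,0,0,0],
    [0.088,-0.026,-0.0275,0,0,0,0],
    [0.088,-0.026,-0.0275,0,0,0,0],
    [0.088,-0.026,-0.0275,0,0,0,0]
  ]
}}

```text
time: 0.93
position: [0.3956, 0.2255, 0.3026]
eef_rot: [0.22, 0.976, -0.0, -0.0]
force: [0.8, -0.3, -1.2]
gripper_width: 0.0879
```

Emit:
{"method": "step_arm", "body": {
  "motion": [
    [0.088,-0.026,-0.0275,0,0,0,0],
    [0.088,-0.026,-0.0275,0,0,0,0],
    [0.088,-0.026,-0.0275,0,0,0,0],
    [0.088,-0.026,-0.0275,0,0,0,0],
    [0.088,-0.026,-0.0275,0,0,0,0]
  ]
}}

```text
time: 1.35
position: [0.4541, 0.0456, 0.3027]
eef_rot: [0.22, 0.976, 0.0, -0.0]
force: [0.8, 0.0, 0.1]
gripper_width: 0.0877
```

Emit:
{"method": "step_arm", "body": {
  "motion": [
    [0.088,0,0,0,0,0,7.1],
    [0.088,0,0,0,0,0,7.1],
    [0.088,0,0,0,0,0,7.1],
    [0.088,0,0,0,0,0,7.1],
    [0.088,0,0,0,0,0,7.1]
  ]
}}

```text
time: 1.77
position: [0.4539, 0.0473, 0.3025]
eef_rot: [0.509, 0.861, -0.0, -0.0]
force: [0.8, -0.0, 0.1]
gripper_width: 0.088
```

Emit:
{"method": "step_arm", "body": {
  "motion": [
    [0.088,0,0,0,0,0,7.1],
    [0.088,0,0,0,0,0,7.1],
    [0.088,0,0,0,0,0,7.1],
    [0.088,0,0,0,0,0,7.1],
    [0.088,0,0,0,0,0,7.1]
  ]
}}

```text
time: 2.18
position: [0.4539, 0.0475, 0.3025]
eef_rot: [0.747, 0.664, -0.0, -0.0]
force: [-0.1, -0.2, -0.8]
gripper_width: 0.0879
```

Emit:
{"method": "step_arm", "body": {
  "motion": [
    [0.088,0,0,0,0,0,7.1],
    [0.088,0,0,0,0,0,7.1],
    [0.088,0,0,0,0,0,7.1],
    [0.088,0,0,0,0,0,7.1],
    [0.088,0,0,0,0,0,7.1]
  ]
}}

```text
time: 2.6
position: [0.4539, 0.0475, 0.3025]
eef_rot: [0.914, 0.405, -0.0, -0.0]
force: [-0.2, -0.1, -0.0]
gripper_width: 0.088
```

Emit:
{"method": "step_arm", "body": {
  "motion": [
    [0.088,0,0,0,0,0,7.1],
    [0.088,0,0,0,0,0,7.1],
    [0.088,0,0,0,0,0,7.1],
    [0.088,0,0,0,0,0,7.1],
    [0.088,0,0,0,0,0,7.1]
  ]
}}

```text
time: 3.02
position: [0.4539, 0.0475, 0.3025]
eef_rot: [0.994, 0.107, -0.0, 0.0]
force: [0.4, 0.1, 0.3]
gripper_width: 0.0875
```

```bash
python3 - <<'E'
from h import *
s=r.read_state(); cm=cam('wrist'); im,d=eyes.grab_frame('wrist'); save('w1',im)
p=s['position'];Q=R.from_quat(s['eef_rot']); print(p,s['joints'].round(3)); print(Q.as_matrix().round(3))
P=points('wrist',d,cm); hsv=cv2.cvtColor(im,cv2.COLOR_RGB2HSV)
m=(d>0)&(P[...,2]>0.145)&(P[...,2]<0.17)&(hsv[...,2]<70)
l=cv2.connectedComponentsWithStats(m.astype(np.uint8))
for i in range(1,l[0]):
    if l[2][i,4]>100:
        q=P[l[1]==i]; rc=cv2.minAreaRect(q[:,:2].astype(np.float32)); print(l[2][i],q[:,2].max(),rc)
        print('in tool frame',Q.inv().apply(np.r_[rc[0],0.152]-p))
E
```

```text
[0.45389623 0.04751606 0.30252825] [-0.756  0.231  0.642  2.058 -0.175  0.905 -1.374]
[[ 0.977  0.213 -0.001]
 [ 0.213 -0.977 -0.   ]
 [-0.001 -0.    -1.   ]]
```

View pics/w1.png

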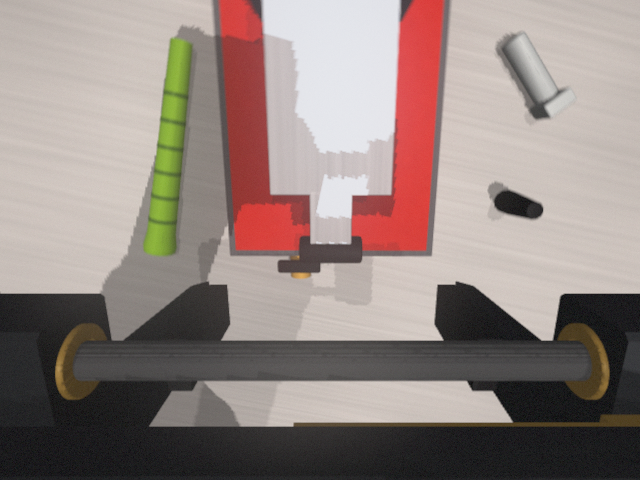

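Wrist view: the bar is at about (331,249), centred between the fingers (inner faces at 229 and 436). I'll cast that ray onto the bar's height.

```bash
python3 - <<'E'
from h import *
s=r.read_state(); p=s['position'];Q=R.from_quat(s['eef_rot'])
for a in((331,249),(300,249),(362,249),(331,237),(331,262)):
    w=plane('wrist',*a,0.154); print(a,w.round(4),Q.inv().apply(w-p).round(4))
E
```

```text
(331, 249) [0.4552 0.0484 0.154 ] [ 0.0015 -0.0006  0.1485]
(300, 249) [0.4511 0.0679 0.154 ] [ 0.0015 -0.0205  0.1485]
(362, 249) [0.4593 0.0289 0.154 ] [0.0015 0.0193 0.1485]
(331, 237) [0.463 0.05  0.154] [ 0.0095 -0.0006  0.1485]
(331, 262) [0.4466 0.0466 0.154 ] [-0.0072 -0.0006  0.1485]
```

Emit:
{"method": "step_arm", "body": {
  "motion": [
    [0.088,0,0,0.021,0,0,0],
    [0.088,0,0,0.021,0,0,0],
    [0.088,0,0,0.021,0,0,0],
    [0.088,0,0,0.021,0,0,0],
    [0.088,0,0,0.021,0,0,0]
  ]
}}

```text
time: 3.48
position: [0.454, 0.0476, 0.1967]
eef_rot: [0.994, 0.112, -0.0, 0.0]
force: [-0.0, 0.1, 0.4]
gripper_width: 0.0882
```

Emit:
{"method": "step_arm", "body": {
  "motion": [
    [0.03,0,0,0,0,0,0],
    [0.03,0,0,0,0,0,0],
    [0.03,0,0,0,0,0,0],
    [0.03,0,0,0,0,0,0],
    [0.03,0,0,0,0,0,0]
  ],
  "squeeze": 20
}}

```text
time: 3.9
position: [0.4548, 0.0477, 0.1988]
eef_rot: [0.994, 0.11, 0.001, -0.0]
force: [0.0, -0.4, -0.5]
gripper_width: 0.0572
```

Emit:
{"method": "step_arm", "body": {
  "motion": [
    [0.03,0,0,0,0,0,0],
    [0.03,0,0,0,0,0,0],
    [0.03,0,0,0,0,0,0],
    [0.03,0,0,0,0,0,0],
    [0.03,0,0,0,0,0,0]
  ]
}}

```text
time: 4.32
position: [0.4542, 0.0484, 0.1981]
eef_rot: [0.994, 0.11, 0.0, -0.001]
force: [-2.3, 4.1, 6.4]
gripper_width: 0.0395
```

Emit:
{"method": "step_arm", "body": {
  "motion": [
    [0.03,0.0012,0,-0.0192,0,0,0],
    [0.03,0.0034,0,-0.0189,0,0,0],
    [0.03,0.0057,0,-0.0183,0,0,0],
    [0.03,0.0078,0,-0.0175,0,0,0],
    [0.03,0.0099,0,-0.0165,0,0,0]
  ]
}}

```text
time: 4.73
position: [0.4799, 0.0541, 0.2884]
eef_rot: [0.994, 0.11, -0.002, -0.0]
force: [0.2, 4.4, -2.8]
gripper_width: 0.0398
```

Emit:
{"method": "step_arm", "body": {
  "motion": [
    [0.03,0.0118,0,-0.0152,0,0,0],
    [0.03,0.0135,0,-0.0136,0,0,0],
    [0.03,0.015,0,-0.0119,0,0,0],
    [0.03,0.0164,0,-0.01,0,0,0],
    [0.03,0.0174,0,-0.008,0,0,0]
  ]
}}

```text
time: 5.15
position: [0.5534, 0.0704, 0.3475]
eef_rot: [0.994, 0.11, -0.001, -0.001]
force: [-1.8, 3.5, -1.7]
gripper_width: 0.0396
```

Emit:
{"method": "step_arm", "body": {
  "motion": [
    [0.03,0.0183,0,-0.0059,0,0,0],
    [0.03,0.0188,0,-0.0036,0,0,0],
    [0.03,0.0191,0,-0.0014,0,0,0],
    [0.03,0.0192,0,0.0009,0,0,0],
    [0.03,0.0189,0,0.0032,0,0,0]
  ]
}}

```text
time: 5.57
position: [0.6463, 0.0911, 0.3534]
eef_rot: [0.994, 0.11, -0.001, -0.0]
force: [-1.7, 1.1, -1.6]
gripper_width: 0.0399
```

Emit:
{"method": "step_arm", "body": {
  "motion": [
    [0.03,0.0184,0,0.0055,0,0,0],
    [0.03,0.0176,0,0.0076,0,0,0],
    [0.03,0.0166,0,0.0097,0,0,0],
    [0.03,0.0153,0,0.0116,0,0,0],
    [0.03,0.0138,0,0.0134,0,0,0]
  ]
}}

```text
time: 5.98
position: [0.7253, 0.1087, 0.3041]
eef_rot: [0.994, 0.11, -0.002, -0.0]
force: [-3.3, 0.8, -3.7]
gripper_width: 0.0398
```

Emit:
{"method": "step_arm", "body": {
  "motion": [
    [0.03,0.0121,0,0.0149,0,0,0],
    [0.03,0.0102,0,0.0162,0,0,0],
    [0.03,0.0082,0,0.0174,0,0,0],
    [0.03,0.0061,0,0.0182,0,0,0],
    [0.03,0.0038,0,0.0188,0,0,0]
  ]
}}

```text
time: 6.4
position: [0.7635, 0.1172, 0.2176]
eef_rot: [0.994, 0.11, -0.003, -0.0]
force: [-8.2, 0.9, -0.5]
gripper_width: 0.0397
```

Emit:
{"method": "step_arm", "body": {
  "motion": [
    [0.088,0,0,0,0,0,0],
    [0.088,0,0,0,0,0,0],
    [0.088,0,0,0,0,0,0],
    [0.088,0,0,0,0,0,0],
    [0.088,0,0,0,0,0,0]
  ]
}}

```text
time: 6.82
position: [0.7657, 0.117, 0.2223]
eef_rot: [0.994, 0.11, 0.002, 0.0]
force: [-0.3, -0.1, -0.2]
gripper_width: 0.0705
```

Emit:
{"method": "step_arm", "body": {
  "motion": [
    [0.088,0,0,0,0,0,0],
    [0.088,0,0,-0.02,0,0,0],
    [0.088,0,0,-0.025,0,0,0],
    [0.088,0,0,-0.03,0,0,0],
    [0.088,0,0,-0.03,0,0,0]
  ]
}}

```text
time: 7.23
position: [0.7647, 0.1171, 0.3269]
eef_rot: [0.994, 0.11, 0.0, 0.0]
force: [0.7, 0.3, -0.9]
gripper_width: 0.088
```

Emit:
{"method": "step_arm", "body": {
  "motion": [
    [0.088,-0.03,0,0,0,0,0],
    [0.088,-0.03,0,0,0,0,0],
    [0.088,-0.03,0,0,0,0,0],
    [0.088,-0.03,0,0,0,0,0],
    [0.088,-0.03,0,0,0,0,0]
  ]
}}

```text
time: 7.65
position: [0.6172, 0.084, 0.3259]
eef_rot: [0.994, 0.11, 0.001, -0.0]
force: [-0.1, -1.5, 0.1]
gripper_width: 0.0883
```

Emit:
{"method": "step_arm", "body": {
  "motion": [
    [0.088,-0.03,0,0,0,0,0],
    [0.088,-0.03,0,0,0,0,0],
    [0.088,-0.026,0,0,0,0,0],
    [0.088,0,0,0,0,0,0],
    [0.088,0,0,0,0,0,0]
  ]
}}

```text
time: 8.07
position: [0.5342, 0.0655, 0.3263]
eef_rot: [0.994, 0.11, 0.001, -0.001]
force: [0.7, 1.2, 0.0]
gripper_width: 0.0881
```

```bash
python3 - <<'E'
from h import *
s=r.read_state(); cm=cam('wrist'); im,d=eyes.grab_frame('wrist'); save('w2',im)
p=s['position'];Q=R.from_quat(s['eef_rot']); print(p,s['joints'].round(3),s['time'])
P=points('wrist',d,cm); hsv=cv2.cvtColor(im,cv2.COLOR_RGB2HSV)
yel=(hsv[...,0]>18)&(hsv[...,0]<35)&(hsv[...,1]>120)&(d>0)
w=yel&(P[...,2]>0.135)&(P[...,2]<0.165); dd=yel&(P[...,2]>0.105)&(P[...,2]<0.125)
for n,m in(('wing',w),('disc',dd)):
    if m.sum()<50: print(n,m.sum()); continue
    q=P[m]; rc=cv2.minAreaRect(q[:,:2].astype(np.float32)); c,e,v=cv2.PCACompute2(q[:,:2].astype(np.float32),None)
    print(n,m.sum(),np.median(q[:,2]),rc,'pca',c,np.degrees(np.arctan2(e[0,1],e[0,0])),'tool',Q.inv().apply(np.r_[rc[0],.14]-p).round(4))
t,dt=eyes.grab_frame('top'); save('t2',t)
E
```

```text
[0.53423562 0.06546147 0.32625907] [-0.709  0.364  0.642  1.841 -0.255  1.018 -1.314] 8.0667
wing 1551 0.14689321710799508 ((0.5377295613288879, 0.06759561598300934), (0.05995122343301773, 0.013858470134437084), 12.879448890686035) pca [[0.5398155  0.06784765]] 13.341241 tool [ 0.0036 -0.0011  0.1863]
disc 2785 0.1151933001722825 ((0.5386114120483398, 0.0675782710313797), (0.058269016444683075, 0.05836522579193115), 16.4404296875) pca [[0.53892964 0.06747201]] 103.71313 tool [ 0.0044 -0.0009  0.1863]
```

View pics/w2.png

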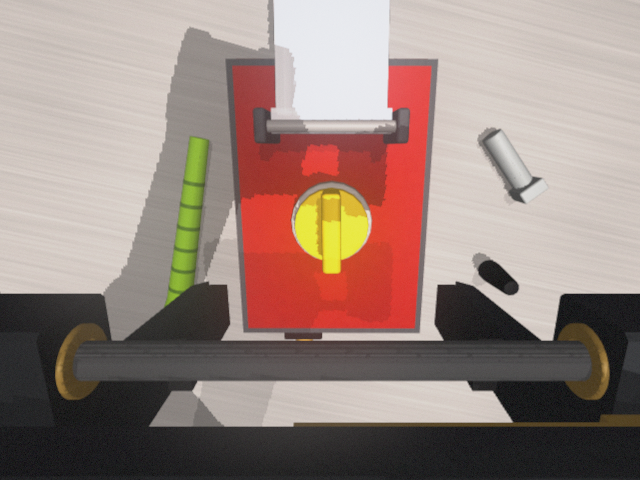

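Wrist view: the tab is over to the far side, with the plate beyond the hinge pin at (331,127). The cap is at about (332,225) with its wing along the tank's x, so it is essentially tight, and it sits between the fingers. Next I'll lower onto the wing and grip it.

Emit:
{"method": "step_arm", "body": {
  "motion": [
    [0.088,0.002,-0.001,0.0286,0,0,0],
    [0.088,0,0,0.0286,0,0,0],
    [0.088,0,0,0.0286,0,0,0],
    [0.088,0,0,0.0286,0,0,0],
    [0.088,0,0,0.0286,0,0,0]
  ]
}}

```text
time: 8.58
position: [0.5379, 0.0673, 0.1808]
eef_rot: [0.994, 0.11, 0.001, 0.0]
force: [-0.5, 0.0, -0.2]
gripper_width: 0.0881
```

Emit:
{"method": "step_arm", "body": {
  "motion": [
    [0.005,0,0,0,0,0,0],
    [0.005,0,0,0,0,0,0],
    [0.005,0,0,0,0,0,0],
    [0.005,0,0,0,0,0,0],
    [0.005,0,0,0,0,0,0]
  ],
  "squeeze": 45
}}

```text
time: 9.0
position: [0.5376, 0.0671, 0.184]
eef_rot: [0.994, 0.11, 0.002, -0.0]
force: [0.4, -0.6, -0.0]
gripper_width: 0.0563
```

Emit:
{"method": "step_arm", "body": {
  "motion": [
    [0.005,0,0,0,0,0,0],
    [0.005,0,0,0,0,0,0],
    [0.005,0,0,0,0,0,0],
    [0.005,0,0,0,0,0,0],
    [0.005,0,0,0,0,0,0]
  ]
}}

```text
time: 9.42
position: [0.5364, 0.067, 0.1824]
eef_rot: [0.994, 0.11, 0.0, -0.0]
force: [-0.4, -0.9, 0.9]
gripper_width: 0.0235
```

Emit:
{"method": "step_arm", "body": {
  "motion": [
    [0.005,0,0,0,0,0,0],
    [0.005,0,0,0,0,0,0],
    [0.005,0,0,0,0,0,0],
    [0.005,0,0,0,0,0,0],
    [0.005,0,0,0,0,0,0]
  ]
}}

```text
time: 9.83
position: [0.5364, 0.0668, 0.1823]
eef_rot: [0.994, 0.11, 0.0, 0.0]
force: [-0.4, -1.4, 0.9]
gripper_width: 0.0139
```

Emit:
{"method": "step_arm", "body": {
  "motion": [
    [0.005,0,0,-0.0002,0,0,-4],
    [0.005,0,0,-0.0002,0,0,-4],
    [0.005,0,0,-0.0002,0,0,-4],
    [0.005,0,0,-0.0002,0,0,-4],
    [0.005,0,0,-0.0002,0,0,-4]
  ]
}}

```text
time: 10.25
position: [0.5364, 0.0668, 0.1832]
eef_rot: [0.959, 0.282, -0.0, 0.0]
force: [1.4, -0.7, -1.5]
gripper_width: 0.0137
```

Emit:
{"method": "step_arm", "body": {
  "motion": [
    [0.005,0,0,-0.0003,0,0,-6],
    [0.005,0,0,-0.0003,0,0,-6],
    [0.005,0,0,-0.0003,0,0,-6],
    [0.005,0,0,-0.0002,0,0,-6],
    [0.005,0,0,-0.0002,0,0,-6]
  ]
}}

```text
time: 10.67
position: [0.5365, 0.0667, 0.1845]
eef_rot: [0.853, 0.522, 0.0, 0.0]
force: [0.8, -0.1, -0.1]
gripper_width: 0.0137
```

Emit:
{"method": "step_arm", "body": {
  "motion": [
    [0.005,0,0,-0.0003,0,0,-6],
    [0.005,0,0,-0.0003,0,0,-6],
    [0.005,0,0,-0.0003,0,0,-6],
    [0.005,0,0,-0.0002,0,0,-6],
    [0.005,0,0,-0.0002,0,0,-6]
  ]
}}

```text
time: 11.08
position: [0.5365, 0.0667, 0.1858]
eef_rot: [0.689, 0.725, 0.0, 0.0]
force: [0.1, -0.1, -1.1]
gripper_width: 0.0137
```

```bash
python3 -c "
from h import *
s=r.read_state(); print(s['joints'].round(3),s['force'].round(2),s['torque'].round(3),s['position'],R.from_quat(s['eef_rot']).as_matrix()[:2,0])"
```

```text
[-0.333  0.517  0.163  1.925 -0.123  0.708 -0.048] [ 0.06 -0.06 -1.15] [-0.175 -0.02  -0.138] [0.53654837 0.06669466 0.18582038] [-0.05009811  0.99874429]
```

Emit:
{"method": "step_arm", "body": {
  "motion": [
    [0.005,0,0,-0.0003,0,0,-6],
    [0.005,0,0,-0.0003,0,0,-6],
    [0.005,0,0,-0.0003,0,0,-6],
    [0.005,0,0,-0.0002,0,0,-6],
    [0.005,0,0,-0.0002,0,0,-6]
  ]
}}

```text
time: 11.5
position: [0.5366, 0.0668, 0.1871]
eef_rot: [0.478, 0.878, 0.0, 0.0]
force: [1.6, 0.2, -0.9]
gripper_width: 0.0135
```

Emit:
{"method": "step_arm", "body": {
  "motion": [
    [0.005,0,0,-0.0003,0,0,-6],
    [0.005,0,0,-0.0003,0,0,-6],
    [0.005,0,0,-0.0003,0,0,-6],
    [0.005,0,0,-0.0002,0,0,-6],
    [0.005,0,0,-0.0002,0,0,-6]
  ]
}}

```text
time: 11.92
position: [0.5366, 0.0668, 0.1884]
eef_rot: [0.235, 0.972, 0.0, 0.0]
force: [0.9, 0.6, -1.1]
gripper_width: 0.0134
```

Emit:
{"method": "step_arm", "body": {
  "motion": [
    [0.005,0,0,-0.0003,0,0,-6],
    [0.005,0,0,-0.0003,0,0,-6],
    [0.005,0,0,-0.0003,0,0,-6],
    [0.005,0,0,-0.0002,0,0,-6],
    [0.005,0,0,-0.0002,0,0,-6]
  ]
}}

```text
time: 12.33
position: [0.5366, 0.0669, 0.1897]
eef_rot: [-0.025, 1.0, 0.0, 0.0]
force: [1.4, 0.7, -1.3]
gripper_width: 0.0137
```

```bash
python3 -c "
from h import *
s=r.read_state(); X=R.from_quat(s['eef_rot']).as_matrix()[:2,0]; print(s['joints'].round(3),s['force'].round(2),s['torque'].round(3),s['position'],np.degrees(np.arctan2(X[1],X[0])))"
```

```text
[-0.025  0.519 -0.234  1.904  0.172  0.737  1.264] [ 1.43  0.71 -1.31] [ 0.052 -0.156 -0.093] [0.53662972 0.06686963 0.18974583] -177.12499377211543
```

Emit:
{"method": "step_arm", "body": {
  "motion": [
    [0.005,0,0,-0.0002,0,0,-4],
    [0.005,0,0,-0.0002,0,0,-4],
    [0.005,0,0,0,0,0,0],
    [0.005,0,0,0,0,0,0],
    [0.005,0,0,0,0,0,0]
  ]
}}

```text
time: 12.75
position: [0.5366, 0.0669, 0.1901]
eef_rot: [-0.092, 0.996, -0.0, 0.0]
force: [2.1, -0.2, -2.5]
gripper_width: 0.0133
```

Emit:
{"method": "step_arm", "body": {
  "motion": [
    [0.088,0,0,0,0,0,0],
    [0.088,0,0,0,0,0,0],
    [0.088,0,0,0,0,0,0],
    [0.088,0,0,0,0,0,0],
    [0.088,0,0,0,0,0,0]
  ]
}}

```text
time: 13.17
position: [0.5363, 0.0669, 0.1903]
eef_rot: [-0.093, 0.996, -0.0, -0.0]
force: [-0.1, 0.2, -0.8]
gripper_width: 0.045
```

Emit:
{"method": "step_arm", "body": {
  "motion": [
    [0.088,0,0,0,0,0,0],
    [0.088,0,0,-0.025,0,0,0],
    [0.088,0,0,-0.035,0,0,0],
    [0.088,0,0,-0.04,0,0,0],
    [0.088,0,0,-0.04,0,0,0]
  ]
}}

```text
time: 13.58
position: [0.5357, 0.0669, 0.3315]
eef_rot: [-0.093, 0.996, 0.0, -0.001]
force: [1.3, 0.7, -0.0]
gripper_width: 0.078
```

Emit:
{"method": "step_arm", "body": {
  "motion": [
    [0.088,0.03,0,-0.02,0,0,0],
    [0.088,0.03,0,-0.02,0,0,0],
    [0.088,0.03,0,0,0,0,0],
    [0.088,0,0,0,0,0,0],
    [0.088,0,0,0,0,0,0]
  ]
}}

```text
time: 14.0
position: [0.4472, 0.05, 0.3707]
eef_rot: [-0.092, 0.996, -0.0, 0.001]
force: [-0.5, -0.5, 0.6]
gripper_width: 0.0882
```

```bash
python3 - <<'E'
from h import *
s=r.read_state(); print(s['position'],s['time'],s['force'].round(2))
im,d=eyes.grab_frame('scene'); save('s3',im); P=points('scene',d); hsv=cv2.cvtColor(im,cv2.COLOR_RGB2HSV)
it,dt=eyes.grab_frame('top'); save('t3',it)
cm=cam('wrist'); iw,dw=eyes.grab_frame('wrist'); P=points('wrist',dw,cm); hsv=cv2.cvtColor(iw,cv2.COLOR_RGB2HSV)
m=(hsv[...,0]>18)&(hsv[...,0]<35)&(hsv[...,1]>120)&(P[...,2]>0.143)&(P[...,2]<0.175)&(dw>0)
if m.sum()>50: q=P[m]; print('wing',m.sum(),np.median(q[:,2]),cv2.minAreaRect(q[:,:2].astype(np.float32)))
o=cv2.imread('pics/top0.png')
cv2.imwrite('pics/c3.png',np.vstack([np.hstack([o[150:380,190:470],it[150:380,190:470,::-1]]),np.hstack([im[140:370,190:470,::-1],cv2.resize(iw,(280,230))[...,::-1]])]))
E
```

```text
[0.44715463 0.04998265 0.37068175] 14.0 [-0.47 -0.48  0.57]
wing 791 0.15440706215777428 ((0.5284449458122253, 0.06521595269441605), (0.04404701665043831, 0.013400457799434662), 10.471131324768066)
```

View pics/c3.png

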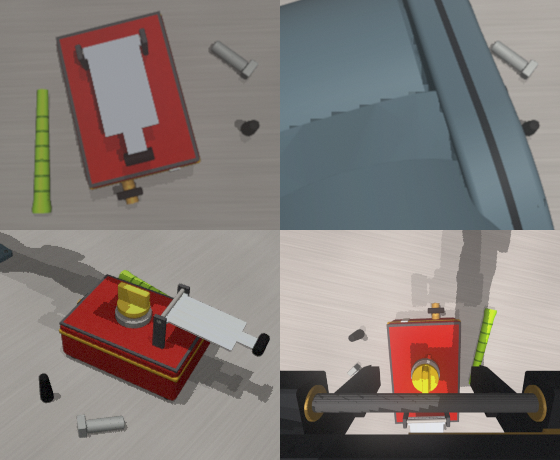

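The composite shows the tab lying open past the hinge (bottom left, bar at about (260,345)). The wing is back along the tank's x and 7.5 mm higher than before. The ferrule, weight and grip lie as they did. The gripper is clear, so I'm handing in.

```bash
python3 -c "
from h import *
print(r.finish_job())"
```

```text
the job is handed in; nothing more can be done
None
```

The tab is open and the vent cap is unscrewed by about a half turn. I handed the job in at about 14 s of the 72 s allowed, and no verdict was reported.

**What I did:**
- **Tab:** I pinched the bar by its ends, carried it over the hinge to about 3.0 rad and let it go so it fell to its stop.
- **Cap:** I gripped the wing from above and turned it about 178° anticlockwise, raising the gripper with it. Then I let go and backed the gripper clear.

**Last checks:**
- **Tab:** the scene picture shows it lying on the far side. I did not measure its angle.
- **Cap:** the wing lies about 178° round from tight and is 7.5 mm higher, which fits about 3.0 to 3.1 rad. The limit is 2.75 rad.
- **Grip, ferrule and weight:** by eye they are where they started. I did not measure this. The arm hid the grip and most of the tank in the last top view, so there I relied on the scene and wrist views.
- **Forces:** the wrist force readings after each move stayed below about 9 N.

**Disagreement:** the wrist and top cameras differed by about 4 mm in x. I aimed between them for the cap, and the sideways force stayed at about 2 N or less while it turned.

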